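# Click the deep socket onto the impact wrench

### The arm

A 6-joint arm with a two-finger parallel gripper is mounted at the origin on the work surface; the furniture and walls round the work are solid. World frame = base frame: x ahead of the robot, y to its left, z up, the work surface at z = 0. Lengths are in mm, angles in rad, forces in N, time in s.
With the tool pointing down it reaches from about 350 to 875 mm from the base axis. Payload 4.2 kg.
Tool frame: the origin (TCP) lies between the finger pads; the fingertips stand 14 mm ahead of it and the grasp point (between the pads) lies 5 mm behind it; z points along the fingers, y is the line along which they close (so a half turn about z gives the same grasp; the last joint's range is limited). The gripper opens to 85 mm and grips with 20 to 120 N. Pads are 22 mm wide; open, the fingers measure 114 mm over their backs; the gripper's body (76 mm by 85 mm) begins 54 mm behind the grasp point. The pads swing forward as they close: fully open they stand 13 mm farther back than shut.
Start: joints at [1.49, 0.385, 0.008, 0, -1.194, -0.259], TCP at [208.279, 589.253, 245.312] pointing down, gripper open.
Joint ranges: [-3.14, 3.14], [-1.21, 2.06], [-1.07, 1.41], [-3.16, 2.05], [-2.99, -0.16], [-3.1, 3.1]. Speed limits (rad/s): [2.79, 2.79, 3.14, 3.14, 3.14, 3.14].

### API

Orientations are given as a unit quaternion [x, y, z, w].
In Python, from bench import * gives the robot as it stands.
- The arm moves only by the tool carry_out, never from a script. Its argument "motion" is a list of rows, each a list of 7 numbers: the turn, a rotation vector about the tool's x, y, z in rad, then the shift along the tool's x, y, z in mm, then the opening, from -1 (shut) to 1 (fully open), so that 0 is half open. A call has 1 to 5 rows; each row is the pose to reach, as a shift and turn from the pose commanded when the call began, along the tool's axes at that moment; what a row does not reach only later rows make up. A row lasts 1/8 s, in which the tool goes at most 62.5 mm and 10.7 degrees, less where a joint would pass 70% of its speed; a pose out of reach is approached as far as the arm can. A call with a gripper value outside its range is refused whole. The fingers move at their own pace and stop on an object; the grip force is fixed at half the most. Time passes only in rows, so rows that repeat a pose let the fingers close. It gives the time, the measured TCP pose, the force, the opening and the grip force at its end, in the units of the state.
- read_state(): the state, without advancing time (a new reading comes with each control period).
- get_image(name): name is "scene" or "top" or "wrist"; returns a dict with "color" (400x640x3 uint8, blue, green, red), "mtx" (3x3 intrinsics, pixels), "position" and "orientation" of the camera in the world. Camera axes: x right, y down, z forward; pixel columns grow to the right and rows downward; lengths in mm; the calibration is good to about 2 mm. A picture is of the moment at which its call begins. There is no depth.
- job_done(): hands the job in; it is judged then, once.
The state is a dict: "clock": time; "joints": joint angles; "joint_vel": joint speeds; "joint_efforts": joint torques, N m; "position": TCP position; "ee_rot": TCP orientation; "contact_force": force on the tool from outside, world axes, zero at the start; "wrist_torque": the same for the moment, N m; "gripper_width": finger opening in mm; "grasp_force": force on a finger pad.
Only numpy, scipy, OpenCV 4.12 (cv2) and the standard library are available. Lean on these libraries where they do the work, as an engineer would, in place of code of your own. Each camera call takes 0.05 s, during which the arm holds its last target. There are 200 camera calls.

### The job

The grinding spindle's nut sits on a long thread, so the impact wrench needs the deep socket. Take the tall socket off its post in the tray and push it, square end down, onto the square drive of the wrench until the spring ball clicks in and the socket stands fully home; then let go. Leave the two short sockets on their posts.

Things in the scene. Friction and masses are not known exactly. Their poses are not given: they have to be found in the camera images.
- deep_socket: the tall steel socket: round, 44 mm across, 92 mm long, 0.3 to 0.55 kg, upright on a post of the tray, square end down. Origin: centre of its lower (square-end) face; z up along its axis, x, y square to the bore's flats. Bore 20.2 mm square, chamfered; any quarter turn fits. Ball groove centred 14 mm above the origin. Its top 40 mm stand clear of its neighbours
- short_socket_a: a short socket, 50 mm across, 52 mm tall, on another post of the tray; origin at the centre of its lower face. Not to be moved
- short_socket_b: a short socket, 41 mm across, 52 mm tall, on another post of the tray; origin at the centre of its lower face. Not to be moved
- socket_tray: fixed black tray, 74 x 200 mm (x by y), 12 mm thick, origin under its centre; three 18 mm square posts in a row along its y axis, 66 mm apart, reach 18 mm up into the sockets' bores, whose flats are parallel to the tray's sides. A socket lifts straight off. Which socket stands on which post varies
- impact_wrench: air impact wrench fixed nose up in a round bench holster (112 mm across), 79 mm across, pistol grip level along its x axis to 172 mm out. Origin under the holster's centre, on the drive's axis; the drive's foot is 140 mm above it. A fixed stack of discs, 270 mm tall, 260 mm across, stands 0.3 m ahead of the base, before the wrench; another, 200 mm tall, to the wrench's left
- drive_foot (a point): foot of the square drive, on its axis, level with the 30 mm round shoulder on which the socket's lower face comes to rest; z up, x, y square to its flats. The drive is 19 mm square, 28 mm tall, tapered over the top 3 mm. It turns about z with a slight drag (0.02 N m), stays where left, and starts at any yaw
- drive_ball (a joint): spring ball in the drive's +x face, 14 mm above the foot: 0 = standing out 2.8 mm, grows (m, up to 0.0032) as it is pressed in. The socket's rim meets it with about 15 mm to go and rests there by its weight alone; pushing past takes 10 to 15 N straight down, weight included; it springs out into the socket's groove in the last 5 mm

How it is judged (in metres and radians):
On the way:
1. the robot pushes the deep socket past the ball on the drive (it touches the socket as the ball gives way; the socket is not dropped on) (z of deep_socket in the frame of drive_foot below 0.008 m and horizontal distance between deep_socket and drive_foot below 0.003 m and contact force between any of the fingers, the arm and deep_socket above 0.5 N), for 0.02 s.
At the end, for the whole second after the job is handed in: the deep socket stands square end down on the drive: lower face within 2.5 mm of the shoulder, centred within 2 mm, upright within 0.06 rad, ball sprung out (less than 0.6 mm pressed), at rest; the short sockets within 15 mm of where they stood (z of deep_socket in the frame of drive_foot below 0.0025 m and horizontal distance between deep_socket and drive_foot below 0.002 m and angle between the z axis of deep_socket and the z axis of drive_foot, either way round below 0.06 rad and value of joint drive_ball below 0.0006 m and linear speed of deep_socket below 0.02 m/s and distance of each of short_socket_a, short_socket_b from where it was at the start of the episode below 0.015 m); the robot touches nothing.
It fails at once if a short socket is knocked off or taken from its post (distance of any of short_socket_a, short_socket_b from where it was at the start of the episode above 0.015 m).
It also fails if it takes over 45 s, if anything falls off the work surface, if the arm or the gripper's body presses on something with over 40 N, if the wrist force passes 120 N, or if a joint passes its speed limit or range.

## Working session

There is one attempt and no reset: what is moved stays moved. The work goes in short steps, Python scripts to look and compute and a tool call to move; the robot and the scene stay as the last step left them, time stands still between calls to the robot, and variables do not carry over. Pictures are saved under pics/ and viewed, at most 10 in all, crops included, and the job is handed in when it is done.

Besides the shell and the picture viewer there is one more tool, called after "Request:" as a command line: name --pt "numbers of a row" for each row, then --argument value for the rest. carry_out: Moves the arm, as the interface text tells. Its arguments: {"type":"object","properties":{"motion":{"type":"array"}},"required":["motion"]}

```bash
mkdir -p pics; ls
python3 - <<'E'
from bench import *
import cv2
print(read_state())
for n in("scene","top","wrist"):
    g=get_image(n); cv2.imwrite(f"pics/{n}0.png",g["color"]); print(n,g["mtx"],g["position"],g["orientation"])
E
```

```text
pics
{'clock': 0.0, 'joints': array([ 1.48957566e+00,  3.85547218e-01,  6.62778701e-03, -4.89797290e-04,
       -1.19399826e+00, -2.58612619e-01]), 'joint_vel': array([-2.61316200e-05, -1.98142861e-03,  4.97184905e-06,  1.89634666e-03,
       -1.45186467e-03,  8.31165807e-04]), 'joint_efforts': array([ 1.09850909e-03, -3.92284405e+01,  1.88398039e+01,  4.18630198e+00,
       -4.61762495e-03,  3.50699693e-06]), 'position': array([208.12250513, 588.74419928, 244.22932013]), 'ee_rot': array([ 9.85583004e-01, -1.69189141e-01, -1.32773203e-04,  1.07667310e-03]), 'contact_force': array([-0.12679696,  0.05296313, -0.12670001]), 'wrist_torque': array([0.00560391, 0.0102341 , 0.02788111]), 'grasp_force': 0.0, 'gripper_width': 85.51639172668871}
scene [[436.08259174   0.         323.64057984]
 [  0.         436.08259174 200.74805251]
 [  0.           0.           1.        ]] [  57.83294642 -672.98966746  568.114199  ] [ 0.82015088 -0.31713657  0.15954606 -0.44868918]
top [[365.72368405   0.         324.23168738]
 [  0.         365.72368405 203.76579033]
 [  0.           0.           1.        ]] [ 415.07763632 -106.90176731  948.78666074] [ 0.70646205 -0.70493991  0.04894436 -0.03969314]
wrist [[311.07812103   0.         326.2375978 ]
 [  0.         311.07812103 199.00706044]
 [  0.           0.           1.        ]] [278.51674899 564.72497898 372.32306094] [-0.57061502  0.80794341  0.11955405 -0.08563166]
```

View pics/top0.png

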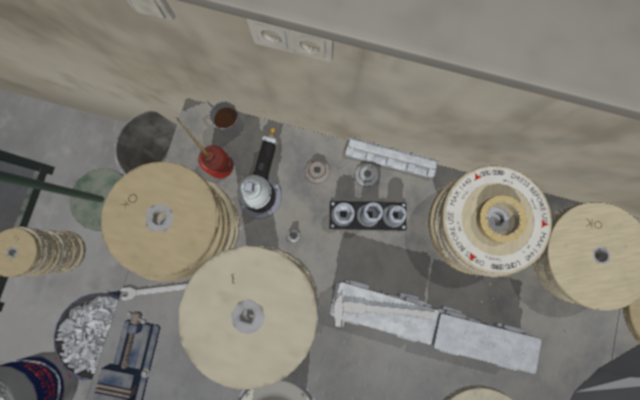

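View pics/scene0.png

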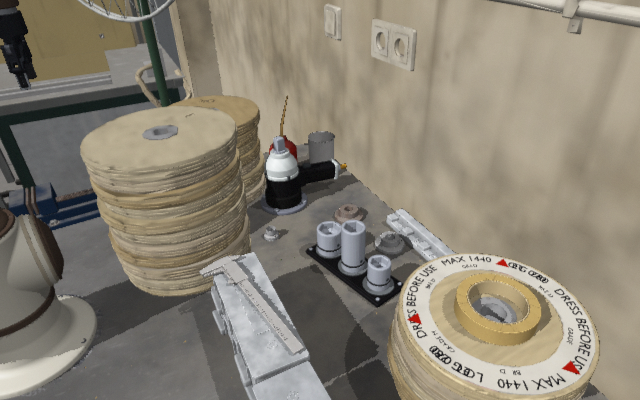

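View pics/wrist0.png

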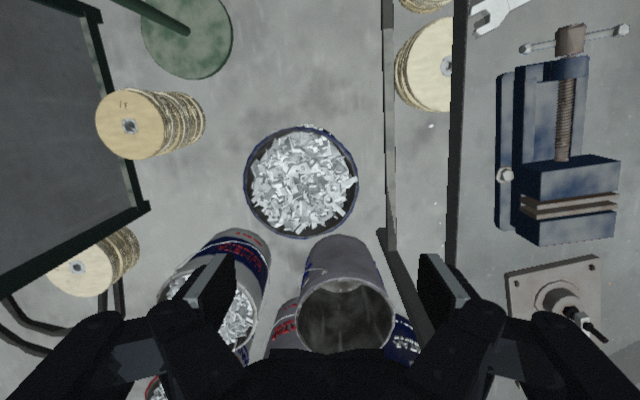

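The top view shows the tray at (368,214), with its middle socket at (372,213). The wrench is at (258,193) with the stacks near (248,315) and (158,220). The scene view confirms the tall socket is the middle one, at (353,228), and the drive is at (279,143). The wrist view shows only clutter. Next I'll enlarge the two areas.

```bash
cat > h.py <<'E'
from bench import *
import numpy as np, cv2
from scipy.spatial.transform import Rotation as R
def ray(g,p):
    d=np.linalg.inv(g["mtx"])@[p[0],p[1],1]; d=R.from_quat(g["orientation"]).apply(d)
    return np.array(g["position"]),d/np.linalg.norm(d)
def plane(g,p,z):
    o,d=ray(g,p); return o+d*(z-o[2])/d[2]
def tri(a,b):
    (o,d),(q,e)=a,b; s=np.linalg.lstsq(np.c_[d,-e],q-o,rcond=None)[0]
    u,v=o+s[0]*d,q+s[1]*e; return (u+v)/2,np.linalg.norm(u-v)
E
python3 - <<'E'
import cv2,numpy as np
t=cv2.imread('pics/top0.png');s=cv2.imread('pics/scene0.png')
a=cv2.resize(t[155:235,225:425],None,fx=4,fy=4,interpolation=cv2.INTER_CUBIC)
b=cv2.resize(s[125:195,250:350],None,fx=4,fy=4,interpolation=cv2.INTER_CUBIC)
c=cv2.resize(s[210:280,300:400],None,fx=4,fy=4,interpolation=cv2.INTER_CUBIC)
cv2.imwrite('pics/c1.png',np.vstack([a,np.hstack([b,c])]))
E
```

```text
(no output)
```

View pics/c1.png

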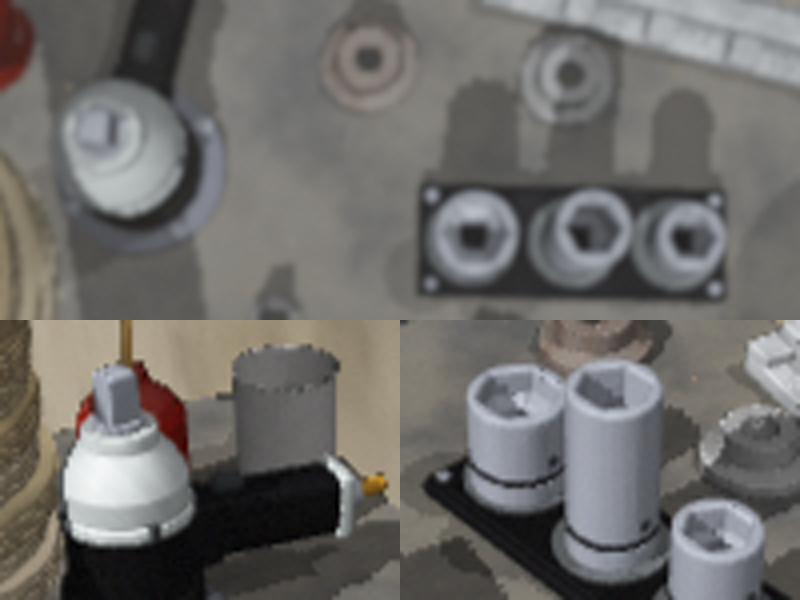

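The enlarged view shows the deep socket's rim centred at (373.5,212) in top and (353.5,227) in scene. The drive's top is at (248.5,187.5) in top and (279.5,138.5) in scene.

Run:
```python
from h import *
T=get_image("top");S=get_image("scene")
f=lambda x,y:((x+.5)/4-.5+225,(y+.5)/4-.5+155)
print("socket tri",tri(ray(T,f(594,228)),ray(S,(353.2,226.7))),plane(T,f(594,228),104),plane(S,(353.2,226.7),104))
print("shorts",plane(T,f(475,230),64),plane(T,f(690,234),64))
c=[plane(T,f(*p),12) for p in[(431,195),(716,201),(716,289),(430,286)]]
print("tray",np.mean(c,0)); print(np.array(c)[:,:2])
print("drive tri",tri(ray(T,f(95,131)),ray(S,(279.2,138.3))),plane(T,f(95,131),168),plane(S,(279.2,138.3),168))
for p in[(250,315),(158,220)]: print(plane(T,p,270 if p[0]>200 else 200))
print("grip end",plane(T,(271,135),100))
s=read_state(); print(R.from_quat(s['ee_rot']).as_matrix())
W=get_image("wrist"); r=R.from_quat(s['ee_rot']).inv(); print("cam in tool",r.apply(W["position"]-s["position"]),(r*R.from_quat(W["orientation"])).as_matrix())
```

```text
socket tri (array([ 504.15143388, -232.22712805,  103.082554  ]), np.float64(1.3121811546557596)) [ 503.53444505 -231.67679529  104.        ] [ 503.88664684 -233.38816443  104.        ]
shorts [ 506.30361298 -165.03980957   64.        ] [ 504.20629325 -296.1306913    64.        ]
tray [ 503.69350157 -231.83451934   12.        ]
[[ 534.304508   -140.13933086]
 [ 530.94516741 -324.6307256 ]
 [ 473.99878788 -323.15537292]
 [ 475.52554299 -139.41264799]]
drive tri (array([550.88300651,  45.50993666, 167.26998089]), np.float64(4.883482398360693)) [548.71512122  46.70625726 168.        ] [552.10986526  42.99199559 168.        ]
[298.80481045  17.40175663 270.        ]
[475.11823376 222.45035574 200.        ]
grip end [687.49954547   9.57616315 100.        ]
[[ 9.42810753e-01 -3.33328419e-01 -2.22295934e-04]
 [-3.33328469e-01 -9.42810217e-01 -1.01363874e-03]
 [ 1.28291721e-04  1.02976706e-03 -9.99999462e-01]]
cam in tool [  74.41073143   -0.50062622 -128.00877112] [[-7.62672074e-04 -9.56706114e-01 -2.91054687e-01]
 [ 9.99999708e-01 -7.14695803e-04 -2.71144946e-04]
 [ 5.13904644e-05 -2.91054808e-01  9.56706379e-01]]
```

The two views agree. The socket axis is at (504,-232) with its rim at z=103, and the tray is almost square to the world axes. The drive is near (551,45). I'll go high over the wrench first to look closely, turning the tool on the way.

Request:
carry_out --pt "0 0 0 0 0 -60 1" --pt "0 0 0.15 40 32 -100 1" --pt "0 0 0.3 88 70 -100 1" --pt "0 0 0.45 136 108 -100 1" --pt "0 0 0.6 184 146 -100 1"

```text
clock: 0.92
position: [333.7, 388.5, 345.6]
ee_rot: [0.891, -0.455, -0.0, -0.0]
contact_force: [1.5, -0.8, 0.5]
gripper_width: 85.3
grasp_force: 0.0
```

```bash
cat >> h.py <<'E'
def go(x,y,z,yaw):
    "needed shift/turn in tool axes to reach world pose, tool down, tool x at yaw"
    s=read_state(); r=R.from_quat(s["ee_rot"]); t=R.from_euler("zx",[yaw,np.pi])
    print("clock",round(s["clock"],2),"pos",s["position"].round(1),"F",s["contact_force"].round(1),"w",round(s["gripper_width"],1))
    print("turn",(r.inv()*t).as_rotvec().round(3),"shift",r.inv().apply(np.array([x,y,z])-s["position"]).round(1))
E
python3 -c "
from h import *
go(551,45,300,-1.571)"
```

```text
clock 0.93 pos [333.7 388.5 345.6] F [ 1.5 -0.8  0.5] w 85.3
turn [-1.000e-03 -1.000e-03 -2.515e+00] shift [405.6  25.4  45.4]
```

```bash
sed -i 's/"zx"/"ZX"/' h.py; python3 -c "
from h import *
go(551,45,300,-1.571)"
```

```text
clock 0.93 pos [333.7 388.5 345.6] F [ 1.5 -0.8  0.5] w 85.3
turn [-0.001  0.001  0.627] shift [405.6  25.4  45.4]
```

Request:
carry_out --pt "0 0 0.13 58 4 0 1" --pt "0 0 0.26 118 8 0 1" --pt "0 0 0.39 178 11 0 1" --pt "0 0 0.52 238 15 0 1" --pt "0 0 0.626 298 19 0 1"

```text
clock: 1.55
position: [494.2, 136.7, 345.6]
ee_rot: [0.708, -0.707, 0.0, -0.0]
contact_force: [0.9, -0.4, 1.3]
gripper_width: 85.2
grasp_force: 0.0
```

```bash
python3 -c "
from h import *
go(551,45,300,-1.571)"
```

```text
clock 1.55 pos [494.2 136.7 345.6] F [ 0.9 -0.4  1.3] w 85.2
turn [-0.001  0.001  0.002] shift [ 91.8 -56.6  45.6]
```

Request:
carry_out --pt "0 0 0 46 -28 5 1" --pt "0 0 0 92 -57 25 1" --pt "0 0 0 92 -57 45 1" --pt "0 0 0 92 -57 45 1"

```text
clock: 2.05
position: [550.3, 45.8, 298.5]
ee_rot: [0.708, -0.706, -0.001, 0.002]
contact_force: [-0.0, 0.1, 0.8]
gripper_width: 85.3
grasp_force: 0.0
```

Run:
```python
from h import *
s=read_state();g=get_image("wrist"); cv2.imwrite("pics/w1.png",g["color"]); print(s["position"],s["ee_rot"],g["position"],s["contact_force"])
```

```text
[550.32464908  45.82371199 298.51151812] [ 0.7083059  -0.70590237 -0.00106676  0.00186006] [551.34180808 -27.88381166 426.57050478] [-0.00856903  0.09695704  0.82252271]
```

View pics/w1.png

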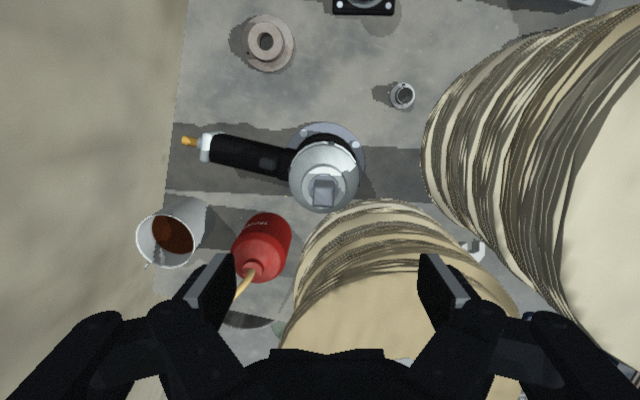

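The wrist view shows the drive at about (323,192), just left of the image centre; the fingers hang well clear of it. I'll enlarge it for its top face.

Run:
```python
import cv2
t=cv2.imread('pics/w1.png')[165:219,290:358]
cv2.imwrite('pics/c2.png',cv2.resize(t,None,fx=10,fy=10,interpolation=cv2.INTER_CUBIC))
```

```text
(no output)
```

View pics/c2.png

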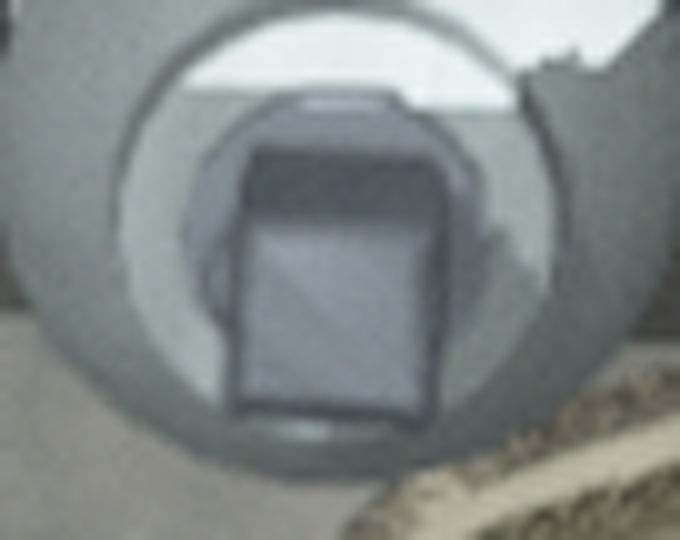

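The crop shows the drive's top face with corners at about (248,225), (430,230), (422,415) and (240,403). It is turned only a few degrees.

Run:
```python
from h import *
g=get_image("wrist"); f=lambda x,y:((x+.5)/10-.5+290,(y+.5)/10-.5+165)
P=np.array([plane(g,f(*p),168)[:2] for p in[(248,225),(430,230),(422,415),(240,403)]])
print(P,P.mean(0))
for i in range(4):
    d=P[(i+1)%4]-P[i]; print(np.hypot(*d).round(1),np.degrees(np.arctan2(d[1],d[0])).round(1))
print("bottom edge", [plane(g,f(*p),165)[:2] for p in[(236,408),(436,424)]])
print("shoulder",[plane(g,f(*p),140)[:2] for p in[(335,87),(185,230),(485,225)]])
go(504,-232,330,-1.571-0.01)
```

```text
[[561.47633082  40.9688685 ]
 [545.74946741  41.35337689]
 [546.28557175  58.1827306 ]
 [562.29306767  57.13519316]] [553.95110941  49.41004229]
15.7 178.6
16.8 88.2
16.0 -3.7
16.2 -92.9
bottom edge [array([562.77551866,  58.57792779]), array([544.96881824,  60.0076067 ])]
shoulder [array([554.22688086,  34.82285654]), array([568.57081481,  48.83597365]), array([539.85888344,  48.22840871])]
clock 2.15 pos [551.2  47.  301.1] F [-0.  -0.1  1.1] w 85.5
turn [-0.001 -0.     0.016] shift [278.7  48.8 -28.9]
```

The wrist estimate puts the drive at (554,49.5), yaw about -2.5°; the shoulder circle agrees. I'll do the same close look at the socket so that camera errors cancel.

Request:
carry_out --pt "0 0 0 56 10 0 1" --pt "0 0 0 112 20 10 1" --pt "0 0 0 168 30 30 1" --pt "0 0 0 224 40 50 1" --pt "0 0 0 280 49 65 1"

```text
clock: 2.78
position: [503.7, -234.4, 236.4]
ee_rot: [0.71, -0.704, 0.001, -0.001]
contact_force: [1.6, 0.6, 0.7]
gripper_width: 85.6
grasp_force: 0.0
```

Request:
carry_out --pt "0 0 0 0 0 0 1" --pt "0 0 0 0 0 0 1"

```text
clock: 3.02
position: [504.2, -233.1, 236.6]
ee_rot: [0.709, -0.705, 0.001, -0.001]
contact_force: [-0.2, 0.5, 0.1]
gripper_width: 85.4
grasp_force: 0.0
```

Run:
```python
from h import *
g=get_image("wrist"); s=read_state(); print(s["position"],g["position"],s["joints"])
cv2.imwrite('pics/c3.png',cv2.resize(g["color"][90:250,220:430],None,fx=3.7,fy=3.7,interpolation=cv2.INTER_CUBIC))
```

```text
[ 504.34622077 -232.60389143  236.67554961] [ 504.54700332 -306.91619823  364.62325015] [-1.40199341e-01  2.72022481e-01 -1.80375184e-01  1.72769069e-04
 -1.11577341e+00  1.46871377e-01]
```

View pics/c3.png

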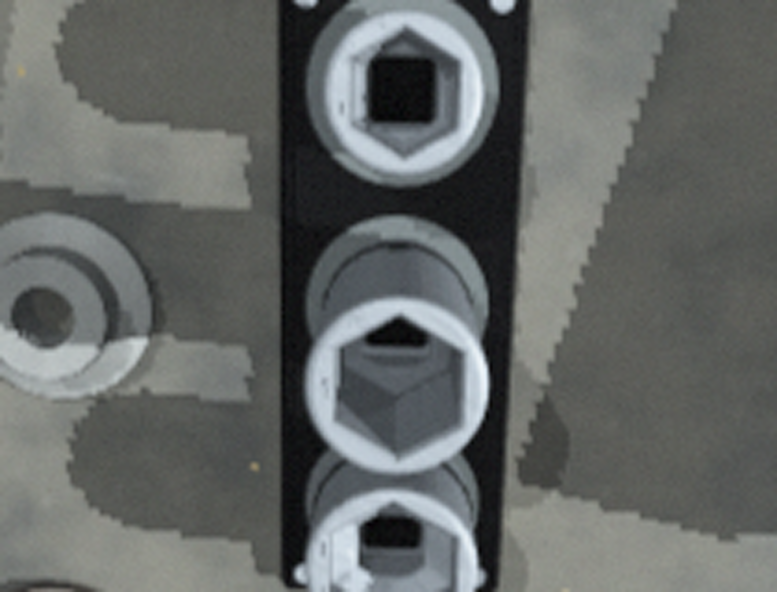

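The socket rim is seen as an ellipse centred at crop (397,384), 185 px wide. The tray screws are at (306,0), (503,3), (302,575) and (474,577).

Run:
```python
from h import *
g=get_image("wrist"); f=lambda x,y:((x+.5)/3.7-.5+220,(y+.5)/3.7-.5+90)
q=lambda x,y,z:plane(g,f(x,y),z)[:2].round(1)
print("rim",q(397.5,384.5,104),q(305,384,104),q(490,384,104),q(397,296,104),q(397,473,104))
c=np.array([q(*p,12) for p in[(306,0),(503,3),(302,575),(474,577)]]); print(c,c.mean(0))
print("yaw deg",[np.degrees(np.arctan2(*( c[a]-c[b]))) for a,b in((0,2),(1,3))])
s=read_state(); print(s["position"]); go(504,-232,84,-1.571)
```

```text
rim [ 504.4 -232.1] [ 526.2 -232.1] [ 482.6 -232.4] [ 504.6 -253.3] [ 504.4 -209.9]
[[ 531.5 -321.4]
 [ 474.5 -320.9]
 [ 535.8 -139.3]
 [ 478.1 -139. ]] [ 504.975 -230.15 ]
yaw deg [np.float64(-178.64730326462956), np.float64(-178.86620185743658)]
[ 504.36902086 -232.31929109  236.61291614]
clock 3.12 pos [ 504.4 -232.3  236.6] F [ 0.2  0.3 -0.5] w 85.7
turn [-0.002 -0.     0.008] shift [ -0.4   0.7 152.6]
```

The socket sits right under the tool (504.4,-232; width 43.6 as expected). Going down along it, fingers across x, clear of the neighbours.

Request:
carry_out --pt "0 0 0.02 0 0 50 1" --pt "0 0 0.03 0 0 100 1" --pt "0 0 0.03 0 0 140 1" --pt "0 0 0.03 0 0 158 1" --pt "0 0 0.03 0 0 158 1"

```text
clock: 3.75
position: [503.5, -232.1, 76.6]
ee_rot: [-0.699, 0.715, 0.001, -0.001]
contact_force: [-1.3, 0.1, 0.3]
gripper_width: 85.3
grasp_force: 0.0
```

Request:
carry_out --pt "0 0 0 0 0 0 -1" --pt "0 0 0 0 0 0 -1" --pt "0 0 0 0 0 0 -1" --pt "0 0 0 0 0 0 -1" --pt "0 0 0 0 0 0 -1"

```text
clock: 4.38
position: [504.2, -233.6, 78.9]
ee_rot: [-0.698, 0.716, -0.001, 0.001]
contact_force: [-0.4, 2.2, 6.4]
gripper_width: 42.7
grasp_force: 62.0
```

Gripped (42.7 mm, 62 N). Lifting straight.

Request:
carry_out --pt "0 0 0 0 0 -10 -1" --pt "0 0 0 0 0 -30 -1" --pt "0 0 0 0 0 -70 -1" --pt "0 0 0 0 0 -120 -1" --pt "0 0 0 0 0 -180 -1"

```text
clock: 5.0
position: [501.7, -233.0, 257.2]
ee_rot: [-0.698, 0.716, 0.002, -0.001]
contact_force: [2.1, -0.6, -4.0]
gripper_width: 42.6
grasp_force: 62.6
```

Run:
```python
from h import *
go(554,49.4,300,-1.571-0.045)
g=get_image("wrist"); s=get_image("scene")
cv2.imwrite('pics/c4.png',np.hstack([cv2.resize(g["color"],(400,250)),cv2.resize(s["color"][100:300,220:480],(400,308))[:250]]))
cv2.imwrite('pics/w4.png',g["color"])
```

```text
clock 5.0 pos [ 501.7 -233.   257.2] F [ 2.1 -0.6 -4. ] w 42.6
turn [0.005 0.002 0.019] shift [-283.8  -44.8  -42.5]
```

View pics/c4.png

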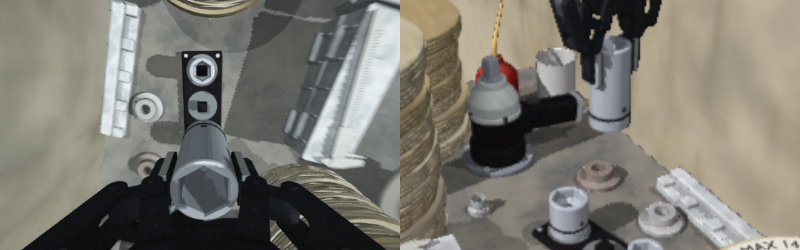

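The socket is held upright and the other two sockets are in place. Moving it over the drive, high.

Request:
carry_out --pt "0 0 0 -40 -6 -18 -1" --pt "0 0 0 -95 -14 -25 -1" --pt "0 0 0.02 -150 -23 -25 -1" --pt "0 0 0.02 -205 -32 -25 -1" --pt "0 0 0.02 -255 -39 -25 -1"

```text
clock: 5.72
position: [547.7, 22.2, 280.8]
ee_rot: [-0.691, 0.723, 0.001, -0.001]
contact_force: [0.9, 0.1, -4.5]
gripper_width: 42.8
grasp_force: 62.8
```

Request:
carry_out --pt "0 0 0 -20 -3 0 -1" --pt "0 0 0 -28.7 -4.0 15 -1" --pt "0 0 0 -28.7 -4.0 37 -1" --pt "0 0 0 -28.7 -4.0 40 -1" --pt "0 0 0 -28.7 -4.0 40 -1"

```text
clock: 6.35
position: [554.0, 47.9, 242.0]
ee_rot: [-0.691, 0.723, 0.0, -0.001]
contact_force: [-0.2, 0.4, -3.6]
gripper_width: 42.9
grasp_force: 62.6
```

Run:
```python
from h import *
go(554,49.4,140+65.3,-1.571-0.045)
t=get_image("top"); s=get_image("scene")
a=cv2.resize(s["color"][85:165,245:325],(400,400),interpolation=cv2.INTER_CUBIC)
b=cv2.resize(t["color"][155:235,215:295],(400,400),interpolation=cv2.INTER_CUBIC)
cv2.imwrite('pics/c5.png',np.hstack([a,b]))
```

```text
clock 6.35 pos [554.   47.9 242. ] F [-0.2  0.4 -3.6] w 42.9
turn [ 0.001 -0.001 -0.001] shift [-1.5 -0.  36.7]
```

View pics/c5.png

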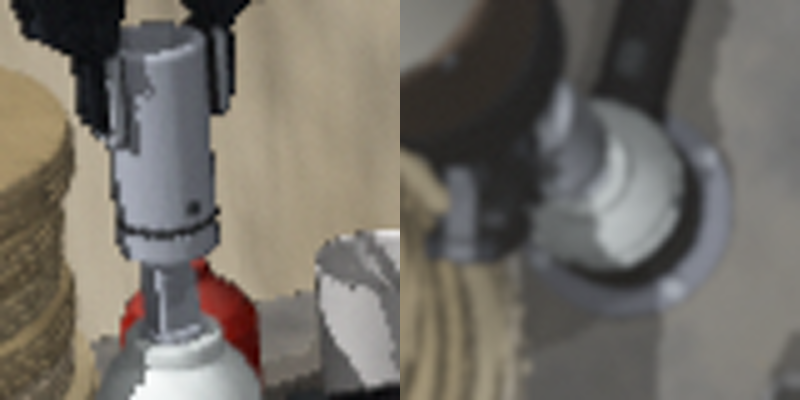

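In the scene view the socket (axis about crop x=168 at its bottom) stands over the drive (about 172), within roughly 1 mm. The top view is mostly hidden by the arm. I'll lower gently and watch the force.

Request:
carry_out --pt "0 0 0 0 0 4 -1" --pt "0 0 0 0 0 8 -1" --pt "0 0 0 0 0 10 -1" --pt "0 0 0 0 0 12 -1" --pt "0 0 0 0 0 12 -1"

```text
clock: 7.08
position: [553.7, 48.5, 230.6]
ee_rot: [-0.691, 0.723, -0.0, -0.001]
contact_force: [-1.3, -1.4, -1.6]
gripper_width: 42.7
grasp_force: 63.1
```

Request:
carry_out --pt "0 0 0 0 0 2 -1" --pt "0 0 0 0 0 4 -1" --pt "0 0 0 0 0 4 -1"

```text
clock: 7.45
position: [553.4, 48.4, 225.3]
ee_rot: [-0.691, 0.723, 0.0, -0.001]
contact_force: [-1.8, -3.7, -5.1]
gripper_width: 42.7
grasp_force: 62.8
```

The bore is on the drive (7 mm past its top, no upward force). The side force points to -x,-y, so I'll ease that way while going down.

Request:
carry_out --pt "0 0 0 0.8 0.4 1 -1" --pt "0 0 0 0.8 0.4 3 -1" --pt "0 0 0 0.8 0.4 4 -1"

```text
clock: 7.82
position: [553.4, 48.2, 222.5]
ee_rot: [-0.691, 0.723, 0.0, -0.0]
contact_force: [-4.5, -1.9, -0.2]
gripper_width: 43.0
grasp_force: 63.2
```

Request:
carry_out --pt "0 0 0 0.4 0.8 0 -1" --pt "0 0 0 0.4 0.8 2 -1" --pt "0 0 0 0.4 0.8 3 -1"

```text
clock: 8.2
position: [553.3, 48.0, 220.9]
ee_rot: [-0.691, 0.723, -0.001, 0.001]
contact_force: [-4.0, 0.7, 8.0]
gripper_width: 42.5
grasp_force: 63.9
```

At the ball now (about 12 N with the weight). Pressing on in steps.

Request:
carry_out --pt "0 0 0 0 0.6 1 -1" --pt "0 0 0 0 0.6 3 -1" --pt "0 0 0 0 0.6 5 -1" --pt "0 0 0 0 0.6 6 -1"

```text
clock: 8.7
position: [553.2, 48.1, 215.1]
ee_rot: [-0.691, 0.723, -0.001, 0.001]
contact_force: [-3.6, -1.3, 4.2]
gripper_width: 42.8
grasp_force: 63.8
```

Request:
carry_out --pt "0 0 0 0.3 0.5 2 -1" --pt "0 0 0 0.3 0.5 4 -1" --pt "0 0 0 0.3 0.5 6 -1" --pt "0 0 0 0.3 0.5 6 -1"

```text
clock: 9.2
position: [552.0, 47.8, 207.0]
ee_rot: [-0.691, 0.723, 0.0, 0.0]
contact_force: [-0.4, 0.2, -5.0]
gripper_width: 42.4
grasp_force: 62.9
```

Past the ball. Pressing down onto the shoulder.

Request:
carry_out --pt "0 0 0 0 0 1 -1" --pt "0 0 0 0 0 2 -1" --pt "0 0 0 0 0 2 -1"

```text
clock: 9.57
position: [552.2, 47.7, 206.8]
ee_rot: [-0.691, 0.723, -0.001, 0.001]
contact_force: [-2.4, 1.2, 5.1]
gripper_width: 43.0
grasp_force: 63.7
```

Request:
carry_out --pt "0 0 0 0 0 1.5 -1" --pt "0 0 0 0 0 2 -1" --pt "0 0 0 0 0 2 -1"

```text
clock: 9.95
position: [552.5, 47.6, 206.7]
ee_rot: [-0.691, 0.722, -0.001, 0.001]
contact_force: [-4.9, 1.6, 13.1]
gripper_width: 42.9
grasp_force: 64.6
```

A hard stop at 206.7 with rising force means it is home. Easing off, opening and backing straight up.

Request:
carry_out --pt "0 0 0 0 0 -2 -1" --pt "0 0 0 0 0 -2 1" --pt "0 0 0 0 0 -2 1" --pt "0 0 0 0 0 -2 1" --pt "0 0 0 0 0 -2 1"

```text
clock: 10.58
position: [551.7, 47.5, 205.0]
ee_rot: [-0.691, 0.723, 0.0, -0.0]
contact_force: [0.3, -0.7, -0.1]
gripper_width: 85.6
grasp_force: 0.0
```

Request:
carry_out --pt "0 0 0 0 0 0 1" --pt "0 0 0 0 0 -10 1" --pt "0 0 0 0 0 -50 1" --pt "0 0 0 0 0 -100 1" --pt "0 0 0 0 0 -120 1"

```text
clock: 11.2
position: [552.8, 47.6, 329.9]
ee_rot: [-0.691, 0.723, -0.002, 0.003]
contact_force: [0.0, -0.2, -0.4]
gripper_width: 85.2
grasp_force: 0.0
```

Run:
```python
from h import *
s=read_state(); print(s["clock"],s["position"],s["contact_force"],s["gripper_width"])
g=get_image("scene"); t=get_image("wrist")
a=cv2.resize(g["color"][85:185,235:335],(400,400),interpolation=cv2.INTER_CUBIC)
b=cv2.resize(t["color"][100:260,240:400],(400,400),interpolation=cv2.INTER_CUBIC)
cv2.imwrite('pics/c6.png',np.hstack([a,b]))
```

```text
11.2 [552.82559685  47.60104737 329.8796952 ] [ 0.03649903 -0.20563497 -0.37511659] 85.2157018623875
```

View pics/c6.png

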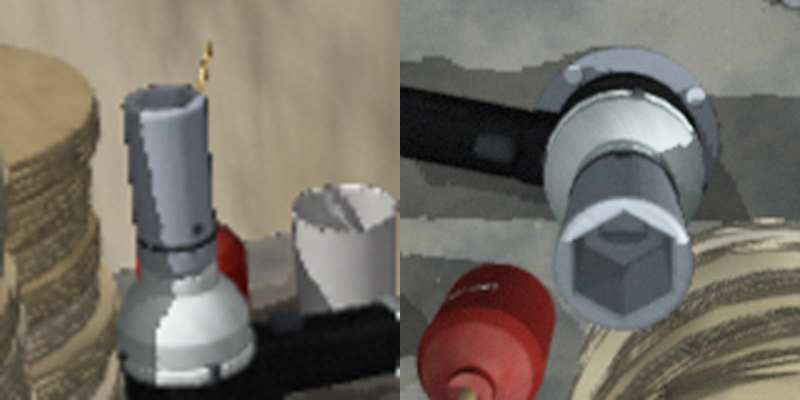

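The socket stands upright on the nose. Its groove band is at crop (175,245) and its lower rim sits on the shoulder at about (180,275), with no drive showing. The hard stop also came at the commanded height expected for fully home. Handing in.

```bash
python3 -c "
from h import *
g=get_image('scene');t=get_image('wrist')
print(tri(ray(g,(276.5,109.3)),ray(t,(329.4,204.8))))
print(job_done())"
```

```text
(array([551.21124248,  44.87152295, 233.84664066]), np.float64(2.805639835785816))
the job is handed in; nothing more can be done
None
```

The deep socket is pushed past the ball and stands on the wrench drive, released, with the arm clear. A hard stop at the expected height says it is fully home; the ball springing out was not read directly. The short sockets were not touched, and the job is handed in with the verdict not shown.

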